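# Close a bayonet filter housing around its inner canister

### The job

Assemble the outdoor coax filter housing: lower (do not drop) the copper canister upright into the black base, then lower the grey cap over it with its yellow bar in line with the two white marks until the cap sits flat on the collar. Twist the cap clockwise, seen from above, until it stops with the bar in line with the two green marks, then let go. Leave the modem, screwdriver, blue tray and coupler where they are.

Things in the scene. Friction and masses are not known exactly. Their poses are not given: they have to be found in the camera images.
- base: Round black housing base, fixed to the bench. Origin: centre of its underside. Foot 110 mm across, 30 mm high to the flat collar; on it a neck, 49 mm outer and 42 mm inner diameter, 24 mm tall (rim at 54 mm). Two grey bayonet lugs on the neck reach out to 61 mm diameter, tops 15 mm above the collar. Its x axis is the locked direction (green marks).
- green_mark (a point): One of two green marks on the collar (11 mm wide stripes that run on down its side), 46 mm from the axis at the base's +x and -x: the locked direction of the cap's bar, where a hard stop ends the clockwise twist (within 4 degrees).
- white_mark (a point): One of two white marks on the collar, on either side of the axis, 60 degrees counter-clockwise (from above) from the green ones: the entry direction. With the cap's bar within 20 degrees of it, either way round, the cap goes down fully; elsewhere its tabs rest on the lugs, 15 mm too high. Then it turns clockwise 60 degrees to the stop.
- base_floor (a point): Centre of the inner floor of the base, 12 mm above its underside; the canister stands here (2.5 mm play all round).
- base_collar (a point): Centre of the collar's plane, 30 mm above the base's underside; the seated cap's lower rim rests here.
- cap: Grey hollow cap standing mouth down, 70 mm outer diameter, 95 mm tall with its grip; inside 65 mm wide, 63 mm deep, with two inward tabs (6 mm high, 54 mm apart) at its mouth at +x and -x. 105 to 182 g. Origin: centre of its lower rim, z up. Half a turn about z makes no difference. 1.5 to 2.5 mm of play around neck and lugs; turns freely once seated.
- cap_bar (a point): Centre of the cap's yellow bar grip, on its axis, 81 mm above its lower rim. The bar stands on the cap's flat top (67 mm above the rim), runs along the cap's x axis, 52 mm long, 16 mm wide, 28 mm tall.
- canister: Closed copper-coloured shield canister with a brass band, standing upright, 37 mm diameter, 75 mm tall, 120 to 208 g. Origin: centre of its underside. Seated in the base, its top stands 87 mm above the bench, 33 mm above the neck's rim.
- modem: Bystander: black upright modem, 190 mm long (x), 45 mm thick (y), 200 mm tall. Origin: centre of its underside. Do not disturb.
- screwdriver: Bystander: screwdriver lying on the bench along its x axis. Do not disturb.
- tray: Bystander: empty blue parts tray, 100 x 140 x 30 mm. Origin: centre of its underside. Do not disturb.
- coupler: Bystander: small steel and brass coax coupler standing upright, 22 mm diameter, 38 mm tall. Origin: centre of its underside. Do not disturb.
There are look-alikes about, which are no part of the job. Several things look just like the canister: the one meant starts farthest to the robot's right.

How it is judged:
On the way, in this order (a step that is already met when the one before it is completed fails the run):
1. the canister stands upright on the floor of the base (z of canister in the frame of base_floor below 0.003 m and horizontal distance between canister and base_floor below 0.005 m and angle between canister's own z axis and vertical below 0.12 rad), for 0.2 s.
2. the cap sits flat on the collar around the canister (all of step 1 and z of cap in the frame of base_collar below 0.003 m and horizontal distance between cap and base_collar below 0.0045 m and angle between cap's own z axis and vertical below 0.06 rad), for 0.1 s.
3. the cap is twisted clockwise to its stop, bar in line with the green marks (z of cap in the frame of base_collar below 0.003 m and horizontal distance between cap and base_collar below 0.0045 m and angle between cap's own z axis and vertical below 0.06 rad and angle between the x axis of cap and the x axis of base, either way round below 0.14 rad), for 0.2 s.
At the end, for the whole second after the job is handed in: The canister stands upright (within 7 degrees) on the base's inner floor (within 3 mm in height, 5 mm sideways); the cap is seated on the collar (3 mm in height, 4.5 mm sideways, 3.4 degrees of tilt) with its bar within 8 degrees of the green marks; both at rest and released (all of step 1 and all of step 3 and linear speed of each of cap, canister below 0.02 m/s and angular speed of cap below 0.1 rad/s); the robot touches nothing.
It fails at once if the canister is dropped into the base (falls faster than 0.5 m/s there) (horizontal distance between canister and base_floor below 0.008 m and z of canister in the frame of base_floor between 0 and 0.05 m and linear speed of canister above 0.5 m/s).
It fails at once if the cap is dropped onto the base (faster than 0.5 m/s there) (horizontal distance between cap and base_collar below 0.008 m and z of cap in the frame of base_collar between 0 and 0.05 m and linear speed of cap above 0.5 m/s).
It fails at once if a bystander is moved more than 30 mm or tipped over (distance of any of modem, screwdriver, tray, coupler from where it was at the start of the episode above 0.03 m or angle between any of modem, tray, coupler's own z axis and vertical above 0.5 rad).
It also fails if it takes over 69 s, if anything falls off the work surface, if the arm or the gripper's body presses on something with over 40 N, if the wrist force passes 120 N, or if a joint passes its speed limit or range.

### The arm

A 6-joint arm with a two-finger parallel gripper is mounted at the origin on the work surface. World frame = base frame: x ahead of the robot, y to its left, z up, the work surface at z = 0. Lengths are in m, angles in rad, forces in N, time in s.
With the tool pointing down it reaches from about 0.25 to 0.8 m from the base axis. Payload 8.5 kg.
Tool frame: the origin (TCP) lies at the very end of the fingers, on their centre line; the grasp point (between the pads) lies 19 mm behind it; z points along the fingers, y is the line along which they close (so a half turn about z gives the same grasp; the last joint's range is limited). The gripper opens to 85 mm and grips with 20 to 120 N. Pads are 22 mm wide; open, the fingers measure 114 mm over their backs; the gripper's body (76 mm by 85 mm) begins 54 mm behind the grasp point. The pads swing forward as they close: fully open they stand 13 mm farther back than shut.
Start: joints at [-1.259, 0.238, -0.013, 1.319, 0, 1.571], TCP at [0.161, -0.5, 0.231] pointing down, gripper open.
Joint ranges: [-2.66, 2.66], [-1.03, 1.9], [-1.14, 1.46], [-1.82, 2.27], [-1.45, 1.34], [-3.14, 3.14]. Speed limits (rad/s): [2.22, 2.22, 2.79, 3.14, 3.14, 3.14].

### API

Orientations are given as a rotation vector (axis times angle).
In Python, from workcell import bot, vision, finish_job gives the robot as it stands.
- The arm moves only by the tool step_arm, never from a script. Its argument "rows" is a list that holds one entry, the list of rows, each a list of 6 numbers: the shift along the tool's x, y, z as a fraction of full scale, then the turn, a rotation vector about the tool's x, y, z as a fraction of full scale. A call has 1 to 20 rows; each row is the pose to reach, as a shift and turn from the pose commanded when the call began, along the tool's axes at that moment; what a row does not reach only later rows make up. Full scale, the value 1, is 0.25 m for a shift and 0.5 rad for a turn. A row lasts 1/10 s, in which the tool goes at most 50 mm and 8.59 degrees, less where a joint would pass 70% of its speed; a pose out of reach is approached as far as the arm can. A call with a number of a shift or a turn outside -1 to 1 is refused whole. A call with a gripper value outside its range is refused whole. "gripper" is the opening, from -1 (shut) to 1 (fully open), set as the call begins (left out, the last holds). The fingers move at their own pace and stop on an object; "newtons" is the grip in N (left out, the last holds). Time passes only in rows, so rows that repeat a pose let the fingers close. It gives the time, the measured TCP pose, the force, the opening and the grip force at its end, in the units of the state.
- bot.get_obs(): the state, without advancing time (a new reading comes with each control period).
- vision.camera(name): name is "scene" or "side" or "wrist"; returns a dict with "frame" (420x560x3 uint8, blue, green, red), "depth" (420x560 float32, m along the optical axis (not along the pixel's ray), 0 where there is no reading), "mtx" (3x3 intrinsics, pixels), "k1" (the pictures are not rectified: a ray, as slopes to the right and down, at radius r is drawn at 1 + k1 r^2 times it, then the intrinsics apply), "T" (4x4, takes a point from camera to world coordinates). Camera axes: x right, y down, z forward; pixel columns grow to the right and rows downward; lengths in m; the calibration is good to about 2 mm. A picture is of the moment at which its call begins.
- finish_job(): hands the job in; it is judged then, once.
The state is a dict: "t": time; "joint_positions": joint angles; "qvel": joint speeds; "effort": joint torques, N m; "eef_pos": TCP position; "orientation": TCP orientation; "wrist_force": force on the tool from outside, world axes, zero at the start; "moment": the same for the moment, N m; "grip_width": opening from 0.0 (shut) to 1.0 (fully open); "grip_force": force on a finger pad.
Only numpy, scipy, OpenCV 4.12 (cv2) and the standard library are available. Lean on these libraries where they do the work, as an engineer would, in place of code of your own. Each camera call takes 0.05 s, during which the arm holds its last target. There are 200 camera calls.

## Working session

There is one attempt and no reset: what is moved stays moved. The work goes in short steps, Python scripts to look and compute and a tool call to move; the robot and the scene stay as the last step left them, time stands still between calls to the robot, and variables do not carry over. Pictures are saved under pics/ and viewed, at most 10 in all, crops included, and the job is handed in when it is done.

Besides the shell and the picture viewer there is one more tool, called after "Call:" by a JSON object that holds its "op" and its "data". step_arm: Moves the arm, as the interface text tells. Its arguments: {"type":"object","properties":{"rows":{"type":"array","items":{"type":"array","items":{"type":"array","items":{"type":"number"}}}},"gripper":{"type":"number"},"newtons":{"type":"number"}},"required":["rows"]}

```bash
mkdir -p pics; ls; cat > h.py <<'E'
import numpy as np, cv2
from workcell import bot, vision, finish_job
from scipy.spatial.transform import Rotation as R
def cloud(c):
    h,w=c["depth"].shape; u,v=np.meshgrid(np.arange(w),np.arange(h))
    K=c["mtx"]; xd=(u-K[0,2])/K[0,0]; yd=(v-K[1,2])/K[1,1]
    x,y=xd.copy(),yd.copy()
    for _ in range(8):
        s=1+c["k1"]*(x*x+y*y); x,y=xd/s,yd/s
    d=c["depth"]; P=np.stack([x*d,y*d,d],-1)@c["T"][:3,:3].T+c["T"][:3,3]
    P[d==0]=np.nan
    return P
E
python3 - <<'E'
from h import *
o=bot.get_obs(); print(o["t"],o["eef_pos"],o["orientation"],o["wrist_force"])
for n in ("scene","side"):
    c=vision.camera(n); np.savez("/tmp/%s.npz"%n,**c)
    cv2.imwrite("pics/%s0.png"%n,c["frame"]); print(n,c["T"].round(3).tolist())
E
```

```text
pics
0.0 [ 0.160921   -0.49929434  0.23067015] [-3.10209315e+00 -4.87538787e-01  3.36627927e-04] [-0.71650854 -0.07224743  0.3464203 ]
scene [[-0.185, 0.75, -0.635, 1.366], [0.983, 0.133, -0.13, 0.292], [-0.014, -0.649, -0.761, 1.074], [0.0, 0.0, 0.0, 1.0]]
side [[-0.993, -0.045, 0.111, 0.4], [-0.117, 0.546, -0.829, 1.166], [-0.023, -0.836, -0.548, 0.78], [0.0, 0.0, 0.0, 1.0]]
```

View pics/scene0.png

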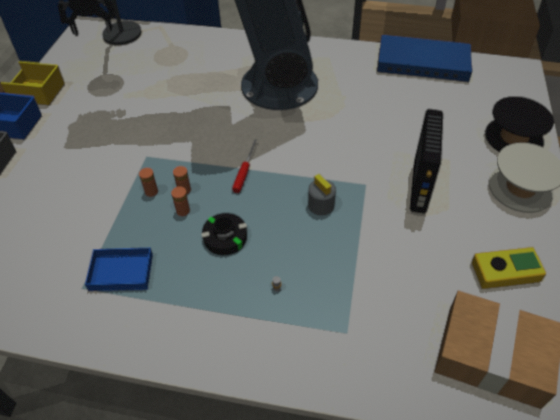

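View pics/side0.png

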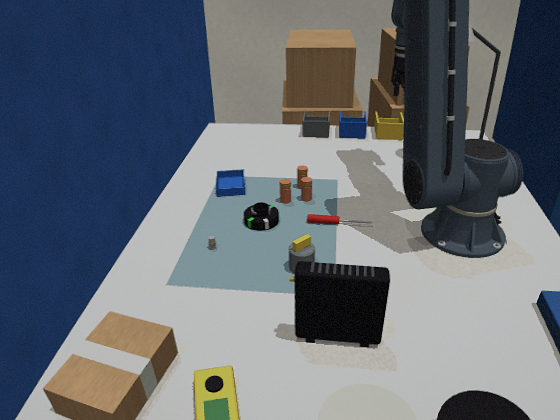

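The scene view shows three copper canisters at about (148,183), (181,180) and (181,201). Image left is −y, the robot's right, so (148,183) fits "farthest right". The base is at (224,233), the cap at (322,195), the tray at (120,268), the coupler at (277,285) and the screwdriver at (242,175). I'll confirm with an enlarged crop and measure.

```bash
python3 - <<'E'
from h import *
c=np.load("/tmp/scene.npz"); P=cloud(c); f=c["frame"]
cv2.imwrite("pics/crop1.png",cv2.resize(f[155:265,125:345],(792,396),interpolation=cv2.INTER_CUBIC))
hsv=cv2.cvtColor(f,cv2.COLOR_BGR2HSV)
s=np.load("/tmp/side.npz"); Ps=cloud(s); fs=s["frame"]; hs=cv2.cvtColor(fs,cv2.COLOR_BGR2HSV)
roi=lambda P:(P[...,0]>.2)&(P[...,0]<.8)&(P[...,1]>-.5)&(P[...,1]<.3)
print("table z",np.nanmedian(P[150:300,260:270,2]),np.nanmedian(Ps[240:250,330:335,2]))
for nm,PP,H in(("scene",P,hsv),("side",Ps,hs)):
    # tall canister tops
    m=roi(PP)&(abs(PP[...,2]-.075)<.005)&(H[...,0]<20)&(H[...,1]>80)
    n,l,st,ce=cv2.connectedComponentsWithStats(m.astype(np.uint8))
    for i in range(1,n):
        q=PP[l==i]
        if len(q)>8: print(nm,"cantop",len(q),ce[i].round(),q.mean(0).round(4),((q.min(0)+q.max(0))/2).round(4),np.ptp(q,0).round(3))
    m=roi(PP)&(H[...,0]>20)&(H[...,0]<35)&(H[...,1]>120)&(PP[...,2]>.085)
    q=PP[m]; print(nm,"bar",len(q),q.mean(0).round(4),q.min(0).round(3),q.max(0).round(3))
    d=q[:,:2]-q[:,:2].mean(0); w,v=np.linalg.eigh(d.T@d); print(np.degrees(np.arctan2(v[1,1],v[0,1])),np.ptp(d@v,0))
    m=roi(PP)&(H[...,0]>45)&(H[...,0]<75)&(H[...,1]>150)&(H[...,2]>80)
    n,l,st,ce=cv2.connectedComponentsWithStats(m.astype(np.uint8))
    for i in range(1,n):
        q=PP[l==i]; q=q[q[:,2]>.025]
        if len(q)>3: print(nm,"green",len(q),ce[i].round(),q.mean(0).round(4),np.ptp(q,0).round(3))
E
```

```text
table z 0.0034102684729052646 0.0005681218380949038
scene cantop 121 [180. 172.] [ 0.4867 -0.162   0.076 ] [ 0.4868 -0.162   0.075 ] [0.041 0.035 0.01 ]
scene cantop 128 [146. 174.] [ 0.5078 -0.2474  0.076 ] [ 0.5066 -0.2474  0.075 ] [0.041 0.038 0.009]
scene cantop 133 [179. 193.] [ 0.5549 -0.1423  0.0765] [ 0.5527 -0.143   0.075 ] [0.038 0.036 0.01 ]
scene bar 124 [0.4768 0.2042 0.0951] [0.455 0.183 0.085] [0.496 0.224 0.102]
48.89610989953683 [0.01547657 0.05395851]
scene green 26 [211. 219.] [ 0.591  -0.0534  0.0341] [0.019 0.018 0.017]
scene green 39 [237. 240.] [0.6409 0.0233 0.0333] [0.019 0.018 0.009]
side cantop 43 [302. 168.] [ 0.5036 -0.2438  0.0745] [ 0.5032 -0.2448  0.0747] [0.029 0.034 0.008]
side cantop 61 [306. 180.] [ 0.4842 -0.1597  0.0743] [ 0.4836 -0.1628  0.0747] [0.034 0.042 0.009]
side cantop 59 [285. 182.] [ 0.5517 -0.1414  0.0741] [ 0.5516 -0.1427  0.074 ] [0.034 0.044 0.007]
side bar 118 [0.4718 0.2072 0.0924] [0.449 0.179 0.085] [0.492 0.229 0.099]
-135.07875275773213 [0.0185648  0.05459499]
side green 6 [271. 206.] [ 0.5865 -0.0569  0.0304] [0.01  0.013 0.005]
side green 19 [250. 220.] [0.6417 0.0228 0.0298] [0.019 0.018 0.005]
```

View pics/crop1.png

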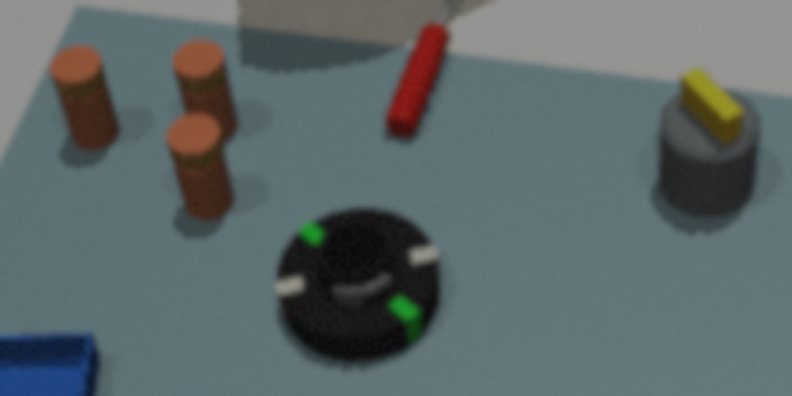

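The crop confirms it: the canister at crop (90,95), full image (148,183), world about (0.505, −0.247), is farthest to the robot's right. The other two stand at y ≈ −0.16 and −0.14. The green marks lie at about 57° and the white ones at about 117°, and the cap's bar is at about 47°. I'll write a helper for the numbers of each move, then go.

```bash
cat >> h.py <<'E'
def go(x,y,z,psi,show=True):
    "fractions that take the tool to x,y,z pointing down, closing axis (tool y) at world angle psi (deg, mod 180)"
    o=bot.get_obs(); Rc=R.from_rotvec(o["orientation"]).as_matrix()
    best=None
    for p in (psi,psi+180):
        a=np.radians(p); yt=np.array([np.cos(a),np.sin(a),0]); zt=np.array([0,0,-1.]); 
        Rt=np.stack([np.cross(yt,zt),yt,zt],1)
        r=R.from_matrix(Rc.T@Rt).as_rotvec()
        if best is None or np.linalg.norm(r)<np.linalg.norm(best): best=r
    sh=Rc.T@(np.array([x,y,z])-o["eef_pos"])
    print("t",round(o["t"],2),"pos",o["eef_pos"].round(4),"q",np.round(o["joint_positions"],2),"F",np.round(o["wrist_force"],1),"grip",round(float(o["grip_width"]),3),np.round(o["grip_force"],1))
    print("shift",(sh/.25).round(3),"turn",(best/.5).round(3))
E
python3 -c "
from h import *
go(.505,-.247,.23,-5)"
```

```text
t 0.1 pos [ 0.1609 -0.4993  0.2308] q [-1.26  0.24 -0.01  1.32 -0.    1.57] F [-0.2 -0.4  0.8] grip 0.995 0.0
shift [ 1.62  -0.538  0.004] turn [-2.000e-03 -1.000e-03 -2.343e+00]
```

Call:
{"op": "step_arm", "data": {"rows": [[[0.81,-0.27,0,0,0,-1],[0.81,-0.27,0,0,0,-1],[0.81,-0.27,0,0,0,-1],[0.81,-0.27,0,0,0,-1],[0.81,-0.27,0,0,0,-1],[0.81,-0.27,0,0,0,-1]]]}}

```text
t: 0.7
eef_pos: [0.3344, -0.372, 0.231]
orientation: [-2.884, -1.245, 0.0]
wrist_force: [-0.1, -0.0, -1.2]
grip_width: 1.001
grip_force: 0.0
```

```bash
python3 -c "
from h import *
go(.505,-.247,.23,-5)"
```

```text
t 0.7 pos [ 0.3344 -0.372   0.231 ] q [-0.84  0.2  -0.07  1.31  0.    1.49] F [-0.1 -0.  -1.2] grip 1.001 0.0
shift [0.832 0.154 0.004] turn [-1.000e-03 -1.000e-03 -1.337e+00]
```

Call:
{"op": "step_arm", "data": {"rows": [[[0.83,0.155,0,0,0,-1],[0.83,0.155,0,0,0,-1],[0.83,0.155,0,0,0,-1],[0.83,0.155,0,0,0,-1],[0.83,0.155,0,0,0,-1],[0.83,0.155,0,0,0,-1]]]}}

```text
t: 1.3
eef_pos: [0.5045, -0.2493, 0.2306]
orientation: [-2.488, -1.916, 0.001]
wrist_force: [-0.3, 0.2, 0.5]
grip_width: 1.001
grip_force: 0.0
```

Call:
{"op": "step_arm", "data": {"rows": [[[0,0,0,0,0,-0.34],[0,0,0,0,0,-0.34],[0,0,0,0,0,-0.34]]]}}

```text
t: 1.6
eef_pos: [0.5028, -0.2507, 0.2314]
orientation: [-2.323, -2.114, 0.001]
wrist_force: [0.8, 0.0, -0.0]
grip_width: 1.003
grip_force: 0.0
```

```bash
python3 - <<'E'
from h import *
go(.505,-.247,.23,-5)
c=vision.camera("wrist"); np.savez("/tmp/w1.npz",**c); cv2.imwrite("pics/w1.png",c["frame"])
P=cloud(c); print(c["T"].round(3).tolist())
H=cv2.cvtColor(c["frame"],cv2.COLOR_BGR2HSV)
m=(abs(P[...,2]-.075)<.006)&(H[...,0]<20)&(H[...,1]>80)
n,l,st,ce=cv2.connectedComponentsWithStats(m.astype(np.uint8))
for i in range(1,n):
    q=P[l==i]
    if len(q)>30:
        (cx,cy),r=cv2.minEnclosingCircle(q[:,:2].astype(np.float32)); print(len(q),ce[i].round(),q.mean(0).round(4),cx,cy,r)
E
```

```text
t 1.6 pos [ 0.5028 -0.2507  0.2314] q [-0.46  0.3   0.08  1.34 -0.    1.2 ] F [ 0.8  0.  -0. ] grip 1.003 0.0
shift [0.016 0.008 0.005] turn [-0.001  0.    -0.014]
[[0.996, -0.089, -0.029, 0.511], [-0.094, -0.944, -0.315, -0.169], [0.001, 0.316, -0.949, 0.374], [0.0, 0.0, 0.0, 1.0]]
1479 [327.  69.] [ 0.5532 -0.1447  0.0751] 0.5532612204551697 -0.14469309151172638 0.018550347536802292
1358 [253.  98.] [ 0.4853 -0.1632  0.0752] 0.48511573672294617 -0.16329893469810486 0.01851521246135235
1057 [284. 187.] [ 0.5054 -0.2471  0.0753] 0.5054144263267517 -0.24764031171798706 0.01848118007183075
```

View pics/w1.png

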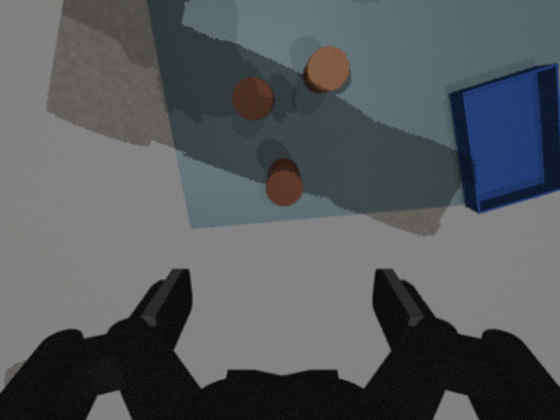

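The wrist view shows the target canister's top at (284,187) px, which gives (0.5054, −0.2476) with radius 18.5 mm, so the size matches. The other two are at (253,98) and (327,69), clear of the finger line. Descending.

```bash
python3 -c "
from h import *
go(.5054,-.2476,.046,-5)"
```

```text
t 1.65 pos [ 0.503  -0.2505  0.2314] q [-0.46  0.3   0.08  1.34 -0.    1.2 ] F [-0.8  0.6  0.3] grip 0.999 0.0
shift [0.013 0.009 0.742] turn [-0.     0.    -0.014]
```

Call:
{"op": "step_arm", "data": {"rows": [[[0.013,0.009,0.15,0,0,-0.014],[0.013,0.009,0.35,0,0,-0.014],[0.013,0.009,0.5,0,0,-0.014],[0.013,0.009,0.65,0,0,-0.014],[0.013,0.009,0.72,0,0,-0.014],[0.013,0.009,0.742,0,0,-0.014],[0.013,0.009,0.742,0,0,-0.014]]]}}

```text
t: 2.35
eef_pos: [0.506, -0.2467, 0.0456]
orientation: [-2.312, -2.125, 0.001]
wrist_force: [0.4, 0.8, 1.0]
grip_width: 1.001
grip_force: 0.0
```

```bash
python3 -c "
from h import *
go(.5054,-.2476,.046,-5)"
```

```text
t 2.35 pos [ 0.506  -0.2467  0.0456] q [-0.45  0.43 -0.24  0.91 -0.    1.2 ] F [0.4 0.8 1. ] grip 1.001 0.0
shift [-0.004 -0.002 -0.002] turn [-0.002 -0.001  0.006]
```

Within 1 mm. Closing the gripper.

Call:
{"op": "step_arm", "data": {"rows": [[[0,0,0,0,0,0],[0,0,0,0,0,0],[0,0,0,0,0,0],[0,0,0,0,0,0],[0,0,0,0,0,0],[0,0,0,0,0,0],[0,0,0,0,0,0],[0,0,0,0,0,0],[0,0,0,0,0,0],[0,0,0,0,0,0]]], "gripper": -1, "newtons": 45}}

```text
t: 3.35
eef_pos: [0.5068, -0.2466, 0.0468]
orientation: [2.31, 2.128, 0.0]
wrist_force: [-1.7, 0.1, 6.1]
grip_width: 0.419
grip_force: 44.1
```

Call:
{"op": "step_arm", "data": {"rows": [[[0,0,-0.05,0,0,0],[0,0,-0.2,0,0,0],[0,0,-0.4,0,0,0],[0,0,-0.55,0,0,0],[0,0,-0.6,0,0,0],[0,0,-0.6,0,0,0],[0,0,-0.6,0,0,0]]]}}

```text
t: 4.05
eef_pos: [0.506, -0.2461, 0.1948]
orientation: [-2.31, -2.128, 0.001]
wrist_force: [0.2, -0.3, -3.0]
grip_width: 0.418
grip_force: 45.4
```

```bash
python3 -c "
from h import *
for p in (-5,30,60): go(.614,-.016,.2,p)
P=cloud(c:=vision.camera('wrist')); cv2.imwrite('pics/w2.png',c['frame'])"
```

```text
t 4.05 pos [ 0.506  -0.2461  0.1948] q [-0.45  0.32  0.    1.26  0.    1.2 ] F [ 0.2 -0.3 -3. ] grip 0.418 45.4
shift [ 0.953  0.355 -0.021] turn [-0.003 -0.001  0.011]
t 4.05 pos [ 0.506  -0.2461  0.1948] q [-0.45  0.32  0.    1.26  0.    1.2 ] F [ 0.2 -0.3 -3. ] grip 0.418 45.4
shift [ 0.953  0.355 -0.021] turn [-0.002 -0.002 -1.211]
t 4.05 pos [ 0.506  -0.2461  0.1948] q [-0.45  0.32  0.    1.26  0.    1.2 ] F [ 0.2 -0.3 -3. ] grip 0.418 45.4
shift [ 0.953  0.355 -0.021] turn [-2.000e-03 -3.000e-03 -2.258e+00]
```

View pics/w2.png

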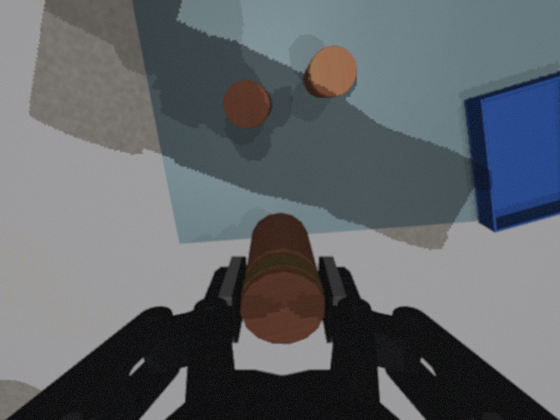

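The wrist view shows the canister held upright between the pads, its top at about (283,305) px; the neighbours stand undisturbed. Next I move to just short of the base, so the wrist camera can see both the base and the canister top.

Call:
{"op": "step_arm", "data": {"rows": [[[0.06,0.045,0,0,0,0],[0.2,0.14,0,0,0,0],[0.35,0.25,0,0,0,0],[0.5,0.35,0,0,0,0],[0.57,0.38,0,0,0,0],[0.6,0.4,0,0,0,0],[0.6,0.4,0,0,0,0],[0.6,0.4,0,0,0,0]]]}}

```text
t: 4.9
eef_pos: [0.6176, -0.106, 0.1952]
orientation: [-2.311, -2.127, 0.002]
wrist_force: [-0.1, -0.2, -1.2]
grip_width: 0.417
grip_force: 45.4
```

```bash
cat > look.py <<'E'
from h import *
import sys
o=bot.get_obs(); c=vision.camera("wrist"); np.savez("/tmp/%s.npz"%sys.argv[1],**c); cv2.imwrite("pics/%s.png"%sys.argv[1],c["frame"])
P=cloud(c); H=cv2.cvtColor(c["frame"],cv2.COLOR_BGR2HSV); e=o["eef_pos"]
dist=np.hypot(P[...,0]-e[0],P[...,1]-e[1])
m=(dist<.03)&(H[...,0]<20)&(H[...,1]>80); 
if m.sum()>50:
    zt=np.nanpercentile(P[m][:,2],90); q=P[m&(abs(P[...,2]-zt)<.005)]
    (cx,cy),r=cv2.minEnclosingCircle(q[:,:2].astype(np.float32)); print("held top",cx-e[0],cy-e[1],zt-e[2],"r",r)
near=np.hypot(P[...,0]-.614,P[...,1]+.016)<.075
for nm,k in (("green",(H[...,0]>45)&(H[...,0]<75)&(H[...,1]>120)),("white",(H[...,1]<60)&(H[...,2]>110))):
    m=near&k&(P[...,2]>.025)&(P[...,2]<.036)
    n,l,st,ce=cv2.connectedComponentsWithStats(m.astype(np.uint8)); cs=[]
    for i in range(1,n):
        q=P[l==i]
        if len(q)>20: print(nm,len(q),ce[i].round(),q.mean(0).round(4)); cs.append(q.mean(0))
    if len(cs)==2:
        d=cs[1]-cs[0]; print("  mid",(cs[0]+cs[1])[:2]/2,"ang",np.degrees(np.arctan2(d[1],d[0])),"len",np.hypot(*d[:2]))
from scipy.optimize import least_squares
def circ(q,lab):
    f=least_squares(lambda p:np.hypot(q[:,0]-p[0],q[:,1]-p[1])-p[2],[q[:,0].mean(),q[:,1].mean(),.03],loss="soft_l1",f_scale=.001); print(lab,len(q),f.x.round(4),q[:,2].mean())
# neck rim, collar outer contour
m=near&(abs(P[...,2]-.054)<.004); q=P[m]; 
if len(q)>30: circ(q,"rim (mid r .02275)")
m=(near&(P[...,2]>.024)&(P[...,2]<.06)).astype(np.uint8); m=cv2.morphologyEx(m,cv2.MORPH_CLOSE,np.ones((9,9)))
cn=max(cv2.findContours(m,cv2.RETR_EXTERNAL,cv2.CHAIN_APPROX_NONE)[0],key=cv2.contourArea)[:,0]
q=P[cn[:,1],cn[:,0]]; q=q[abs(q[:,2]-.030)<.004]; circ(q,"collar outer")
E
python3 look.py w3; python3 -c "
from h import *
go(.614,-.016,.2,-5)"
```

```text
held top 0.00011390615218032085 0.0009334551557271253 0.029319826186936515 r 0.021014878526329994
green 286 [297.  45.] [0.6414 0.023  0.031 ]
green 259 [249. 138.] [ 0.5911 -0.0538  0.0311]
  mid [ 0.61628523 -0.01537887] ang -123.2018268809112 len 0.09181134710103504
white 306 [244.  46.] [0.5954 0.0259 0.0309]
white 214 [298. 137.] [ 0.6373 -0.0567  0.0312]
  mid [ 0.61634861 -0.01536725] ang -63.12818565756007 len 0.09259273734657963
rim (mid r .02275) 790 [ 0.6163 -0.0155  0.0225] 0.05407887980795246
collar outer 348 [ 0.6163 -0.0154  0.0544] 0.030393920006854393
t 4.95 pos [ 0.6176 -0.1063  0.1956] q [-0.17  0.43  0.17  1.32 -0.    1.48] F [ 0.1  0.1 -1.9] grip 0.418 45.4
shift [ 0.359 -0.044 -0.018] turn [-0.002  0.     0.008]
```

View pics/w3.png

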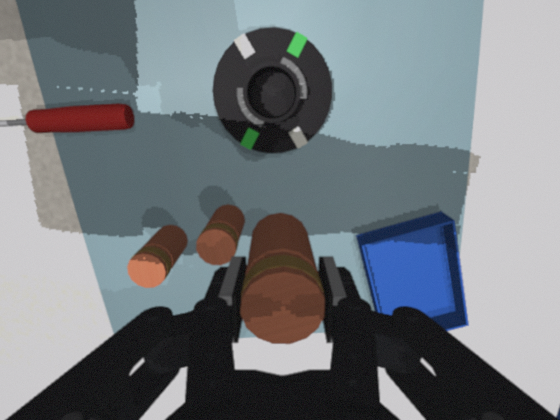

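The view shows the base at (273,90) px with the green marks at (297,45)/(249,138) and the white ones at (244,46)/(298,137). Four independent fits put the centre at (0.6163, −0.0154), with radius 54.4 mm and a mark spacing of 92 mm, both as specified. Green is at 56.8° and white at 116.9°.

```bash
python3 -c "
from h import *
go(.6163,-.0160,.112,-5)"
```

```text
t 4.95 pos [ 0.6176 -0.1063  0.1956] q [-0.17  0.43  0.17  1.32 -0.    1.48] F [ 0.1  0.1 -1.9] grip 0.418 45.4
shift [ 0.36  -0.035  0.334] turn [-0.002  0.     0.008]
```

Call:
{"op": "step_arm", "data": {"rows": [[[0.1,-0.01,0,0,0,0],[0.25,-0.025,0,0,0,0],[0.34,-0.035,0.05,0,0,0],[0.36,-0.035,0.15,0,0,0],[0.36,-0.035,0.25,0,0,0],[0.36,-0.035,0.32,0,0,0],[0.36,-0.035,0.334,0,0,0],[0.36,-0.035,0.334,0,0,0],[0.36,-0.035,0.334,0,0,0]]]}}

```text
t: 5.85
eef_pos: [0.6176, -0.0154, 0.1135]
orientation: [2.311, 2.127, 0.002]
wrist_force: [-0.0, -0.7, -1.4]
grip_width: 0.419
grip_force: 45.4
```

```bash
python3 look.py w4; python3 -c "
from h import *
go(.6163,-.0160,.0585,-5)"
```

```text
held top 0.0007095884326554502 0.0008073996941518977 0.02931370398536136 r 0.021062569692730904
green 443 [310. 163.] [0.6416 0.0233 0.0311]
white 246 [244. 160.] [0.5947 0.0292 0.031 ]
rim (mid r .02275) 787 [ 0.616  -0.015   0.0227] 0.054048151290826386
collar outer 370 [ 0.6165 -0.0132  0.053 ] 0.03011881938924536
t 5.9 pos [ 0.6178 -0.0152  0.1136] q [-0.02  0.45 -0.    1.12  0.    1.63] F [ 0.6 -0.  -1.2] grip 0.416 45.4
shift [-0.004 -0.006  0.221] turn [ 0.004 -0.     0.009]
```

Call:
{"op": "step_arm", "data": {"rows": [[[-0.004,-0.007,0.01,0,0,0.005],[-0.004,-0.007,0.025,0,0,0.005],[-0.004,-0.007,0.04,0,0,0.005],[-0.004,-0.007,0.055,0,0,0.005],[-0.004,-0.007,0.07,0,0,0.005],[-0.004,-0.007,0.085,0,0,0.005],[-0.004,-0.007,0.1,0,0,0.005],[-0.004,-0.007,0.1,0,0,0.005],[-0.004,-0.007,0.1,0,0,0.005]]]}}

```text
t: 6.8
eef_pos: [0.6153, -0.0154, 0.0871]
orientation: [-2.313, -2.125, -0.0]
wrist_force: [2.3, 1.6, -3.6]
grip_width: 0.421
grip_force: 45.2
```

```bash
python3 look.py w5; python3 -c "
from h import *
go(.6163,-.0160,.0585,-5)"
```

```text
held top -0.000662478026715374 6.43530172660077e-05 0.029290083722844237 r 0.021014124155044556
green 548 [317. 170.] [0.6416 0.0234 0.031 ]
white 380 [243. 170.] [0.5949 0.0275 0.031 ]
rim (mid r .02275) 1247 [ 0.6161 -0.0156  0.0224] 0.0540274814793506
collar outer 328 [ 0.6163 -0.0132  0.0532] 0.029973771755168428
t 6.85 pos [ 0.6153 -0.0154  0.0872] q [-0.03  0.47 -0.05  1.06  0.    1.63] F [ 1.7  1.1 -3. ] grip 0.421 45.2
shift [-0.002  0.004  0.115] turn [-0.    -0.     0.006]
```

The canister is 12 mm into the neck and free. Continuing down gently.

Call:
{"op": "step_arm", "data": {"rows": [[[0,0.003,0.015,0,0,0],[0,0.003,0.03,0,0,0],[0,0.003,0.045,0,0,0],[0,0.003,0.06,0,0,0],[0,0.003,0.075,0,0,0],[0,0.003,0.09,0,0,0],[0,0.003,0.1,0,0,0],[0,0.003,0.107,0,0,0],[0,0.003,0.107,0,0,0],[0,0.003,0.107,0,0,0]]]}}

```text
t: 7.85
eef_pos: [0.616, -0.0156, 0.0605]
orientation: [-2.313, -2.125, 0.0]
wrist_force: [-0.0, -0.2, -1.7]
grip_width: 0.423
grip_force: 45.4
```

```bash
python3 look.py w6; python3 -c "
from h import *
go(.6163,-.0160,.0575,-5)"
```

```text
held top 0.0004508525051031276 -0.0011005038546050075 0.02932537141911526 r 0.019453713670372963
green 710 [321. 179.] [0.6417 0.0235 0.031 ]
white 575 [237. 180.] [0.5951 0.0269 0.031 ]
rim (mid r .02275) 1356 [ 0.6162 -0.0151  0.0219] 0.05396949404789892
collar outer 340 [ 0.6163 -0.0143  0.0538] 0.0297930643604602
t 7.9 pos [ 0.616  -0.0156  0.0606] q [-0.03  0.49 -0.08  1.    0.    1.63] F [-0.1 -0.2 -1.7] grip 0.419 45.4
shift [-0.002  0.002  0.012] turn [-0.     0.     0.006]
```

Call:
{"op": "step_arm", "data": {"rows": [[[0,0,0.004,0,0,0],[0,0,0.008,0,0,0],[0,0,0.012,0,0,0],[0,0,0.012,0,0,0],[0,0,0.012,0,0,0]]]}}

```text
t: 8.4
eef_pos: [0.6161, -0.0156, 0.0588]
orientation: [2.313, 2.125, 0.001]
wrist_force: [-3.3, 0.3, 9.8]
grip_width: 0.417
grip_force: 46.6
```

Contact with the floor. Releasing and rising.

Call:
{"op": "step_arm", "data": {"rows": [[[0,0,0,0,0,0],[0,0,0,0,0,0],[0,0,0,0,0,0],[0,0,0,0,0,0],[0,0,0,0,0,0],[0,0,0,0,0,0],[0,0,0,0,0,0]]], "gripper": 1}}

```text
t: 9.1
eef_pos: [0.616, -0.0156, 0.0575]
orientation: [-2.313, -2.126, 0.0]
wrist_force: [-0.5, 0.3, -0.4]
grip_width: 1.002
grip_force: 0.0
```

Call:
{"op": "step_arm", "data": {"rows": [[[0,0,-0.1,0,0,0],[0,0,-0.3,0,0,0],[0,0,-0.5,0,0,0],[0,0,-0.65,0,0,0],[0,0,-0.7,0,0,0],[0,0,-0.7,0,0,0]]]}}

```text
t: 9.7
eef_pos: [0.6172, -0.0156, 0.2351]
orientation: [2.311, 2.124, 0.005]
wrist_force: [0.3, -0.1, -0.6]
grip_width: 0.998
grip_force: 0.0
```

```bash
python3 - <<'E'
from h import *
c=vision.camera("wrist"); P=cloud(c)
m=(np.hypot(P[...,0]-.6163,P[...,1]+.0154)<.03)&(P[...,2]>.07); q=P[m]
print("can top z",np.percentile(q[:,2],[50,90,98])); q=q[q[:,2]>.083]
print(cv2.minEnclosingCircle(q[:,:2].astype(np.float32)), "tilt z-plane", np.linalg.lstsq(np.c_[q[:,:2]-q[:,:2].mean(0),np.ones(len(q))],q[:,2],rcond=None)[0])
for p in (-43,47): go(.474,.206,.23,p)
E
```

```text
can top z [0.31855001 0.3272559  0.33002148]
((0.6167264580726624, -0.00864693894982338), 0.02698468044400215) tilt z-plane [0.97350957 8.46676918 0.29478908]
t 9.75 pos [ 0.6164 -0.0156  0.2331] q [-0.03  0.4   0.22  1.39  0.    1.63] F [-0.3  1.  -1.3] grip 1.001 0.0
shift [ 0.835 -0.642  0.011] turn [ 3.000e-03 -1.000e-03  1.332e+00]
t 9.75 pos [ 0.6164 -0.0156  0.2331] q [-0.03  0.4   0.22  1.39  0.    1.63] F [-0.3  1.  -1.3] grip 1.001 0.0
shift [ 0.835 -0.642  0.011] turn [ 3.00e-03  1.00e-03 -1.81e+00]
```

Call:
{"op": "step_arm", "data": {"rows": [[[0.15,-0.11,0,0,0,0.3],[0.32,-0.25,0,0,0,0.5],[0.48,-0.37,0,0,0,0.75],[0.65,-0.5,0,0,0,1],[0.78,-0.6,0,0,0,1],[0.835,-0.64,0,0,0,1],[0.835,-0.64,0,0,0,1]]]}}

```text
t: 10.45
eef_pos: [0.4721, 0.2076, 0.231]
orientation: [-2.764, -1.492, 0.004]
wrist_force: [0.3, 0.2, -0.3]
grip_width: 1.002
grip_force: 0.0
```

Call:
{"op": "step_arm", "data": {"rows": [[[0,0,0,0,0,0.2],[0,0,0,0,0,0.33],[0,0,0,0,0,0.33],[0,0,0,0,0,0.33]]]}}

```text
t: 10.85
eef_pos: [0.4743, 0.2052, 0.2317]
orientation: [2.88, 1.256, -0.002]
wrist_force: [-0.2, -0.2, -0.3]
grip_width: 0.997
grip_force: 0.0
```

```bash
cat > capm.py <<'E'
from h import *
c=vision.camera("wrist"); cv2.imwrite("pics/w8.png",c["frame"]); P=cloud(c)
H=cv2.cvtColor(c["frame"],cv2.COLOR_BGR2HSV)
y=(H[...,0]>18)&(H[...,0]<38)&(H[...,1]>110)&(P[...,2]>.05)&(P[...,2]<.2)
zt=np.percentile(P[y][:,2],90); m=y&(abs(P[...,2]-zt)<.004); q=P[m]
(cx,cy),(w,h),a=cv2.minAreaRect((q[:,:2]*1e4).astype(np.float32)); print("bar top z",zt,"centre",cx/1e4,cy/1e4,"size",w/1e4,h/1e4)
d=q[:,:2]-q[:,:2].mean(0); ww,v=np.linalg.eigh(d.T@d); ang=np.degrees(np.arctan2(v[1,1],v[0,1])); print("mean",q.mean(0),"bar angle",ang)
m=(abs(P[...,2]-(zt-.028))<.004)&(np.hypot(P[...,0]-cx/1e4,P[...,1]-cy/1e4)<.045)
if m.sum()>50: print("cap top circle",cv2.minEnclosingCircle(P[m][:,:2].astype(np.float32)))
E
python3 capm.py; python3 -c "
from h import *
go(.474,.206,.07,-43)"; python3 - <<'E'
import sys; sys.path.insert(0,'.')
from h import *
for n in ("scene","side"):
    c=vision.camera(n); P=cloud(c)
    q=P[(np.hypot(P[...,0]-.6163,P[...,1]+.0154)<.028)&(P[...,2]>.082)&(P[...,2]<.095)]
    print(n,len(q),q.mean(0),cv2.minEnclosingCircle(q[:,:2].astype(np.float32)))
E
```

```text
bar top z 0.0960482571745587 centre 0.472610205078125 0.20294649658203126 size 0.05097476806640625 0.01542225799560547
mean [0.47352854 0.2038543  0.09522022] bar angle 45.424656301839256
cap top circle ((0.4721611738204956, 0.20325033366680145), 0.03484782949090004)
t 10.9 pos [0.4743 0.2053 0.2319] q [ 0.41  0.22 -0.03  1.32 -0.    2.73] F [ 0.1  0.6 -0.2] grip 0.999 0.0
shift [ 0.002 -0.003  0.647] turn [-0.001  0.002  0.004]
scene 183 [ 0.61636991 -0.01535851  0.08934926] ((0.6146673560142517, -0.01610666513442993), 0.020411422476172447)
side 72 [ 0.6139434  -0.01388312  0.08647702] ((0.6114177703857422, -0.01686745323240757), 0.021345103159546852)
```

View pics/w8.png

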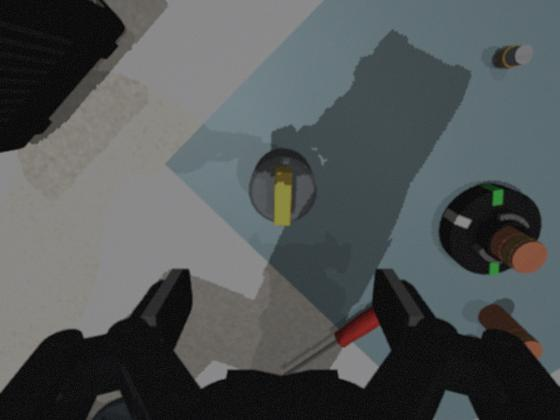

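The wrist view shows the canister standing upright in the base at (520,255) px and the cap at (283,187) with its yellow bar. Cap centre is (0.4722, 0.2030), top radius 34.8 mm, bar at 45.4°. Descending to the bar.

```bash
python3 -c "
from h import *
go(.4722,.2030,.071,-44.6)"
```

```text
t 11.0 pos [0.4743 0.2055 0.2322] q [ 0.41  0.22 -0.03  1.32  0.    2.73] F [0.1 0.6 0. ] grip 1.005 0.0
shift [-0.013  0.001  0.645] turn [-0.001  0.001  0.059]
```

Call:
{"op": "step_arm", "data": {"rows": [[[-0.013,0,0.1,0,0,0.059],[-0.013,0,0.25,0,0,0.059],[-0.013,0,0.4,0,0,0.059],[-0.013,0,0.53,0,0,0.059],[-0.013,0,0.6,0,0,0.059],[-0.013,0,0.63,0,0,0.059],[-0.013,0,0.645,0,0,0.059],[-0.013,0,0.645,0,0,0.059]]]}}

```text
t: 11.8
eef_pos: [0.4724, 0.2037, 0.0717]
orientation: [-2.898, -1.212, -0.001]
wrist_force: [1.3, -0.6, 0.4]
grip_width: 0.997
grip_force: 0.0
```

```bash
python3 -c "
from h import *
go(.4722,.2030,.071,-44.6)"
```

```text
t 11.8 pos [0.4724 0.2037 0.0717] q [ 0.41  0.33 -0.32  0.92  0.    2.76] F [ 1.3 -0.6  0.4] grip 0.997 0.0
shift [-0.003  0.001  0.003] turn [ 0.    -0.001 -0.001]
```

Call:
{"op": "step_arm", "data": {"rows": [[[0,0,0,0,0,0],[0,0,0,0,0,0],[0,0,0,0,0,0],[0,0,0,0,0,0],[0,0,0,0,0,0],[0,0,0,0,0,0],[0,0,0,0,0,0],[0,0,0,0,0,0],[0,0,0,0,0,0],[0,0,0,0,0,0],[0,0,0,0,0,0],[0,0,0,0,0,0]]], "gripper": -1, "newtons": 60}}

```text
t: 13.0
eef_pos: [0.4722, 0.2036, 0.0716]
orientation: [-2.899, -1.211, -0.001]
wrist_force: [1.2, -1.3, 5.8]
grip_width: 0.175
grip_force: 63.0
```

Call:
{"op": "step_arm", "data": {"rows": [[[0,0,-0.05,0,0,0],[0,0,-0.2,0,0,0],[0,0,-0.4,0,0,0],[0,0,-0.57,0,0,0],[0,0,-0.63,0,0,0],[0,0,-0.64,0,0,0],[0,0,-0.64,0,0,0]]]}}

```text
t: 13.7
eef_pos: [0.4717, 0.2035, 0.2306]
orientation: [-2.898, -1.212, 0.001]
wrist_force: [-0.4, 0.4, -1.7]
grip_width: 0.173
grip_force: 62.1
```

```bash
python3 capm.py; python3 -c "
from h import *
go(.6163,-.0154,.21,27)"
```

```text
bar top z 0.08008019390974191 centre 0.6111849609375 -0.004703944396972656 size 0.03511215515136719 0.012912705993652344
mean [ 0.61044888 -0.00237988  0.0788155 ] bar angle -161.93698505469766
cap top circle ((0.6163710355758667, -0.014536526054143906), 0.025221599265933037)
t 13.75 pos [0.4714 0.2033 0.2299] q [ 0.41  0.22 -0.04  1.31  0.    2.76] F [-0.4 -0.4 -1.8] grip 0.172 62.1
shift [-0.215  1.027  0.079] turn [-4.0e-03  2.0e-03 -2.5e+00]
```

View pics/w8.png

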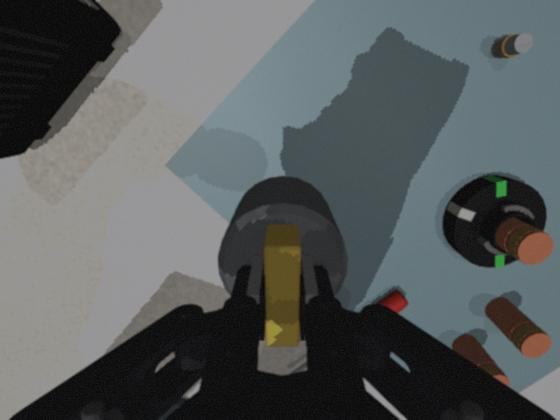

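The cap is held level by its bar at (283,285) px and clear of the bench. I'll carry it above the base and turn it to the white direction on the way.

Call:
{"op": "step_arm", "data": {"rows": [[[-0.01,0.05,0,0,0,-0.15],[-0.03,0.17,0,0,0,-0.4],[-0.07,0.33,0,0,0,-0.65],[-0.1,0.48,0,0,0,-0.85],[-0.12,0.58,0,0,0,-1],[-0.13,0.62,0,0,0,-1],[-0.13,0.62,0,0,0,-1]]]}}

```text
t: 14.45
eef_pos: [0.5592, 0.0706, 0.2296]
orientation: [-2.511, -1.885, 0.004]
wrist_force: [-0.7, -0.0, -1.3]
grip_width: 0.172
grip_force: 62.0
```

```bash
python3 -c "
from h import *
go(.6163,-.0154,.21,27)"
```

```text
t 14.45 pos [0.5592 0.0706 0.2296] q [0.13 0.31 0.08 1.35 0.   1.98] F [-0.7 -0.  -1.3] grip 0.172 62.0
shift [-0.266  0.315  0.078] turn [-0.006 -0.    -1.508]
```

Call:
{"op": "step_arm", "data": {"rows": [[[-0.04,0.05,0,0,0,-0.2],[-0.13,0.15,0,0,0,-0.45],[-0.21,0.25,0,0,0,-0.7],[-0.26,0.31,0,0,0,-0.9],[-0.266,0.315,0,0,0,-1],[-0.266,0.315,0,0,0,-1]]]}}

```text
t: 15.05
eef_pos: [0.6163, -0.0133, 0.2304]
orientation: [-1.963, -2.451, 0.001]
wrist_force: [-0.4, 1.0, -0.8]
grip_width: 0.172
grip_force: 62.0
```

Call:
{"op": "step_arm", "data": {"rows": [[[0,0,0,0,0,-0.15],[0,0,0,0,0,-0.35],[0,0,0,0,0,-0.5],[0,0,0,0,0,-0.5],[0,0,0,0,0,-0.5]]]}}

```text
t: 15.55
eef_pos: [0.6164, -0.013, 0.2312]
orientation: [-1.645, -2.676, 0.0]
wrist_force: [0.1, 0.5, -1.2]
grip_width: 0.17
grip_force: 62.0
```

```bash
cat > held.py <<'E'
from h import *
o=bot.get_obs(); e=o["eef_pos"]; c=vision.camera("wrist"); P=cloud(c); cv2.imwrite("pics/w9.png",c["frame"])
H=cv2.cvtColor(c["frame"],cv2.COLOR_BGR2HSV)
y=(H[...,0]>18)&(H[...,0]<38)&(H[...,1]>110)&(abs(P[...,2]-e[2]-.025)<.008); q=P[y]
d=q[:,:2]-q[:,:2].mean(0); ww,v=np.linalg.eigh(d.T@d); print("bar",len(q),q[:,:2].mean(0)-e[:2],"top",np.median(q[:,2])-e[2],"ang",np.degrees(np.arctan2(v[1,1],v[0,1]))%180,np.ptp(d@v,0))
m=(abs(P[...,2]-e[2]+.004)<.004)&(np.hypot(P[...,0]-e[0],P[...,1]-e[1])<.045)&(H[...,2]>25); q=P[m]
q=P[m]; print("cap top",len(q),np.array(cv2.minEnclosingCircle(q[:,:2].astype(np.float32))[0])-e[:2],cv2.minEnclosingCircle(q[:,:2].astype(np.float32))[1],"z",np.median(q[:,2])-e[2])
# front outer rim fit with R=.035
ct=cv2.findContours(m.astype(np.uint8),cv2.RETR_EXTERNAL,cv2.CHAIN_APPROX_NONE)[0]; b=np.vstack(ct)[:,0]; pb=P[b[:,1],b[:,0]]
from scipy.optimize import least_squares
r=np.hypot(pb[:,0]-e[0],pb[:,1]-e[1]); pb=pb[r>.031]
print("fit",len(pb),least_squares(lambda p:np.hypot(pb[:,0]-e[0]-p[0],pb[:,1]-e[1]-p[1])-.035,[0,0],loss="soft_l1",f_scale=.001).x)
E
python3 held.py; python3 -c "
from h import *
go(.6163,-.0154,.175,27)"
```

```text
bar 3693 [-0.00072625  0.0031746 ] top 0.023697474925302525 ang 116.91863186174298 [0.01678144 0.05172983]
cap top 5356 [0.00096379 0.00035837] 0.03459125757217407 z -0.004430415470651677
fit 299 [ 0.00166558 -0.00117691]
t 15.6 pos [ 0.6165 -0.0132  0.2313] q [-0.02  0.4   0.22  1.39  0.    1.08] F [ 0.2  0.1 -0.1] grip 0.17 62.0
shift [-0.007 -0.005  0.225] turn [-0.    -0.001 -0.005]
```

The held cap's bar is at 116.9°, right on the white direction, and offset about 1 mm in the hand. Lowering to just above the neck first.

```bash
python3 -c "
from h import *
go(.6154,-.0153,.135,27)"
```

```text
t 15.6 pos [ 0.6165 -0.0132  0.2313] q [-0.02  0.4   0.22  1.39  0.    1.08] F [ 0.2  0.1 -0.1] grip 0.17 62.0
shift [-0.006 -0.008  0.385] turn [-0.    -0.001 -0.005]
```

Call:
{"op": "step_arm", "data": {"rows": [[[-0.006,-0.008,0.04,0,0,0],[-0.006,-0.008,0.12,0,0,0],[-0.006,-0.008,0.2,0,0,0],[-0.006,-0.008,0.26,0,0,0],[-0.006,-0.008,0.31,0,0,0],[-0.006,-0.008,0.35,0,0,0],[-0.006,-0.008,0.375,0,0,0],[-0.006,-0.008,0.385,0,0,0],[-0.006,-0.008,0.385,0,0,0],[-0.006,-0.008,0.385,0,0,0]]]}}

```text
t: 16.6
eef_pos: [0.6161, -0.0163, 0.1356]
orientation: [1.642, 2.678, 0.001]
wrist_force: [-0.2, 0.5, -1.7]
grip_width: 0.174
grip_force: 62.1
```

```bash
python3 held.py; python3 -c "
from h import *
go(.6154,-.0153,.104,27)"
```

```text
bar 3712 [-0.0006557   0.00300363] top 0.023703033430839016 ang 117.1318036503234 [0.01682608 0.05189566]
cap top 5385 [1.11266479e-03 6.83041000e-05] 0.03464346379041672 z -0.004427944831688735
fit 294 [ 0.00171809 -0.00110839]
t 16.65 pos [ 0.6162 -0.0163  0.1357] q [-0.03  0.44  0.03  1.17  0.    1.07] F [ 0.2  0.4 -1.5] grip 0.172 62.1
shift [ 0.005 -0.001  0.127] turn [ 0.002  0.001 -0.   ]
```

Call:
{"op": "step_arm", "data": {"rows": [[[0.004,-0.002,0.01,0,0,0],[0.004,-0.002,0.02,0,0,0],[0.004,-0.002,0.03,0,0,0],[0.004,-0.002,0.04,0,0,0],[0.004,-0.002,0.05,0,0,0],[0.004,-0.002,0.06,0,0,0],[0.004,-0.002,0.06,0,0,0],[0.004,-0.002,0.06,0,0,0]]]}}

```text
t: 17.45
eef_pos: [0.6148, -0.0156, 0.12]
orientation: [-1.642, -2.678, 0.0]
wrist_force: [-0.9, -0.4, -1.0]
grip_width: 0.176
grip_force: 62.1
```

No contact so far. Continuing past the lugs to just above the collar.

Call:
{"op": "step_arm", "data": {"rows": [[[0,0.001,0.01,0,0,0],[0,0.001,0.02,0,0,0],[0,0.001,0.03,0,0,0],[0,0.001,0.04,0,0,0],[0,0.001,0.05,0,0,0],[0,0.001,0.06,0,0,0],[0,0.001,0.066,0,0,0],[0,0.001,0.066,0,0,0],[0,0.001,0.066,0,0,0]]]}}

```text
t: 18.35
eef_pos: [0.6151, -0.0155, 0.1036]
orientation: [-1.642, -2.678, -0.0]
wrist_force: [1.0, 0.0, -2.0]
grip_width: 0.171
grip_force: 62.1
```

Call:
{"op": "step_arm", "data": {"rows": [[[0,0,0.004,0,0,0],[0,0,0.008,0,0,0],[0,0,0.01,0,0,0],[0,0,0.01,0,0,0],[0,0,0.01,0,0,0]]]}}

```text
t: 18.85
eef_pos: [0.6154, -0.0155, 0.1016]
orientation: [1.641, 2.678, 0.001]
wrist_force: [-0.3, 1.1, 5.3]
grip_width: 0.178
grip_force: 62.9
```

```bash
python3 held.py; python3 -c "
from h import *
go(.6154,-.0153,.1,-33)"
```

```text
bar 3714 [-0.00063721  0.00297671] top 0.023733267079398684 ang 117.15030897238641 [0.01683998 0.05214683]
cap top 5391 [1.08743958e-03 8.82207250e-05] 0.03470555320382118 z -0.004440255925684505
fit 295 [ 0.00160861 -0.00125271]
t 18.9 pos [ 0.6154 -0.0155  0.1016] q [-0.03  0.46 -0.03  1.09  0.    1.07] F [0.1 0.5 5.8] grip 0.174 63.0
shift [0.001 0.001 0.006] turn [ 2.000e-03 -0.000e+00  2.094e+00]
```

Seated: 5.8 N upward reaction, with the cap's rim at about 30 mm. Now twisting clockwise, which is + about the tool's downward z.

Call:
{"op": "step_arm", "data": {"rows": [[[0,0,0,0,0,0.07],[0,0,0,0,0,0.2],[0,0,0,0,0,0.33],[0,0,0,0,0,0.47],[0,0,0,0,0,0.6],[0,0,0,0,0,0.73],[0,0,0,0,0,0.87],[0,0,0,0,0,0.95],[0,0,0,0,0,1],[0,0,0,0,0,1],[0,0,0,0,0,1]]]}}

```text
t: 20.0
eef_pos: [0.6151, -0.0159, 0.1015]
orientation: [2.253, 2.188, -0.0]
wrist_force: [-1.7, -0.5, 6.6]
grip_width: 0.172
grip_force: 63.1
```

```bash
python3 held.py; python3 -c "
from h import *
go(.6157,-.0148,.101,-33); print(bot.get_obs()['moment'])"
```

```text
bar 3716 [0.00065501 0.00330984] top 0.02371980292887181 ang 88.46764960357262 [0.01677857 0.05217395]
cap top 5359 [7.52515333e-04 7.07656311e-05] 0.03455528989434242 z -0.0043985502920996095
fit 284 [ 0.00050273 -0.00150798]
t 20.05 pos [ 0.6152 -0.0159  0.1015] q [-0.03  0.46 -0.03  1.09 -0.    1.57] F [-1.  -1.6  5.7] grip 0.175 63.1
shift [0.004 0.002 0.002] turn [1.000e-03 1.000e-03 1.093e+00]
[-0.21425014  0.51455842 -0.00387761]
```

Call:
{"op": "step_arm", "data": {"rows": [[[0,0,0,0,0,0.07],[0.001,0.001,0,0,0,0.2],[0.001,0.001,0,0,0,0.33],[0.002,0.002,0,0,0,0.47],[0.002,0.002,0,0,0,0.6],[0.003,0.002,0,0,0,0.73],[0.003,0.002,0,0,0,0.85],[0.003,0.002,0,0,0,0.93],[0.003,0.002,0,0,0,0.98],[0.003,0.002,0,0,0,1],[0.003,0.002,0,0,0,1]]]}}

```text
t: 21.15
eef_pos: [0.6156, -0.015, 0.1015]
orientation: [2.725, 1.563, 0.0]
wrist_force: [-2.0, -0.1, 6.5]
grip_width: 0.174
grip_force: 63.1
```

```bash
python3 held.py; python3 -c "
from h import *
go(.6157,-.0148,.101,-33); print(bot.get_obs()['moment'])"
```

```text
bar 3728 [0.00181234 0.00272785] top 0.0236948078846968 ang 59.972511833384765 [0.01672897 0.05232857]
cap top 5352 [ 5.49839249e-04 -1.32667900e-05] 0.03455176576972008 z -0.004459255470233417
fit 288 [-0.00049844 -0.00124521]
t 21.2 pos [ 0.6156 -0.015   0.1016] q [-0.02  0.46 -0.02  1.09 -0.    2.08] F [-1.7  0.1  6.5] grip 0.173 63.1
shift [ 0.001 -0.     0.002] turn [ 0.001 -0.     0.094]
[0.02589272 0.59072105 0.00705997]
```

Call:
{"op": "step_arm", "data": {"rows": [[[0,0,0,0,0,0.04],[0,0,0,0,0,0.08],[0,0,0,0,0,0.12],[0,0,0,0,0,0.15],[0,0,0,0,0,0.15],[0,0,0,0,0,0.15]]]}}

```text
t: 21.8
eef_pos: [0.6156, -0.0149, 0.1015]
orientation: [2.781, 1.46, 0.0]
wrist_force: [-1.5, -1.5, 6.2]
grip_width: 0.175
grip_force: 63.1
```

```bash
python3 held.py; python3 -c "
from h import *
go(.6157,-.0148,.101,-33); print(bot.get_obs()['moment'])"
```

```text
bar 3735 [0.0020132 0.0026906] top 0.02365202596282194 ang 55.65861534280071 [0.01680157 0.05233714]
cap top 5359 [5.10204034e-04 2.89501047e-05] 0.034678466618061066 z -0.0044625525075991795
fit 295 [-0.00056093 -0.00126975]
t 21.85 pos [ 0.6156 -0.0149  0.1015] q [-0.02  0.46 -0.02  1.09 -0.    2.15] F [-2.2 -0.8  6.2] grip 0.173 63.1
shift [ 0.001 -0.     0.002] turn [ 0.001 -0.    -0.056]
[-0.0016705   0.52876933  0.02581938]
```

Call:
{"op": "step_arm", "data": {"rows": [[[0,0,0,0,0,0.03],[0,0,0,0,0,0.06],[0,0,0,0,0,0.09],[0,0,0,0,0,0.09],[0,0,0,0,0,0.09]]]}}

```text
t: 22.35
eef_pos: [0.6157, -0.0149, 0.1016]
orientation: [2.812, 1.399, 0.0]
wrist_force: [-0.8, -0.7, 7.2]
grip_width: 0.172
grip_force: 64.6
```

```bash
python3 held.py; python3 -c "
from h import *
print(bot.get_obs()['moment'])"
```

```text
bar 3704 [0.00205534 0.0026721 ] top 0.023648810906577514 ang 54.06396405077113 [0.0165154  0.05213283]
cap top 5355 [3.78227061e-04 8.42320284e-05] 0.03452334553003311 z -0.00447996845011743
fit 292 [-0.00061678 -0.00123752]
[-0.10353695  0.44481373  1.00396103]
```

The moment jumped to 1 N·m, so this is the stop, with the bar at 54–55° against green at 56.8°. I'll ease off slightly, release and rise.

Call:
{"op": "step_arm", "data": {"rows": [[[0,0,0,0,0,-0.03],[0,0,0,0,0,-0.03],[0,0,0,0,0,-0.03]]]}}

```text
t: 22.7
eef_pos: [0.6157, -0.0149, 0.1016]
orientation: [2.802, 1.419, 0.001]
wrist_force: [-0.5, -0.9, 5.4]
grip_width: 0.178
grip_force: 63.4
```

Call:
{"op": "step_arm", "data": {"rows": [[[0,0,0,0,0,0],[0,0,0,0,0,0],[0,0,0,0,0,0],[0,0,0,0,0,0],[0,0,0,0,0,0],[0,0,0,0,0,0],[0,0,0,0,0,0],[0,0,0,0,0,0]]], "gripper": 1}}

```text
t: 23.5
eef_pos: [0.6156, -0.0148, 0.1011]
orientation: [-2.803, -1.418, -0.0]
wrist_force: [-0.2, -0.0, -0.1]
grip_width: 1.0
grip_force: 0.0
```

Call:
{"op": "step_arm", "data": {"rows": [[[0,0,-0.05,0,0,0],[0,0,-0.2,0,0,0],[0,0,-0.35,0,0,0],[0,0,-0.45,0,0,0],[0,0,-0.48,0,0,0],[0,0,-0.48,0,0,0],[0,0,-0.48,0,0,0]]]}}

```text
t: 24.2
eef_pos: [0.6152, -0.0148, 0.2201]
orientation: [-2.803, -1.418, 0.002]
wrist_force: [-0.0, 0.7, -0.7]
grip_width: 0.999
grip_force: 0.0
```

```bash
python3 capm.py; python3 look.py w10 | grep -v held; python3 -c "
from h import *
go(.6157,-.0148,.2,-33)"
```

```text
bar top z 0.12607302995460123 centre 0.61586640625 -0.015041998291015626 size 0.0507976806640625 0.01551099853515625
mean [ 0.61654485 -0.0141172   0.12523719] bar angle 55.92922765970256
cap top circle ((0.615368664264679, -0.015189152210950851), 0.034852489829063416)
green 216 [281. 139.] [0.6415 0.023  0.0311]
white 108 [242. 162.] [0.5946 0.0286 0.031 ]
white 23 [325. 203.] [ 0.64   -0.061   0.0312]
  mid [ 0.61728766 -0.01618449] ang -63.15720352780907 len 0.10038968646560831
rim (mid r .02275) 71 [ 0.6152 -0.0156  0.0347] 0.05409115428684666
collar outer 295 [ 0.617  -0.0146  0.0532] 0.030387742777544045
t 24.3 pos [ 0.6149 -0.0148  0.2195] q [-0.02  0.4   0.19  1.37  0.    2.18] F [ 0.1 -0.5  1.4] grip 1.0 0.0
shift [0.002 0.003 0.078] turn [-0.004  0.003 -0.116]
```

View pics/w10.png

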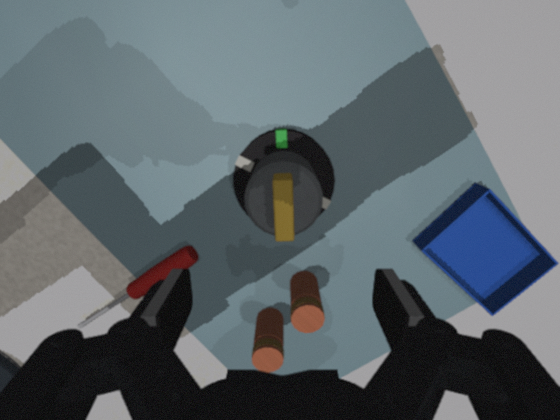

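The view shows the cap seated at (284,193) px with its bar in line with the green mark at (281,139). The bar top is at 125–126 mm (nominal 125), the bar angle is 55.9° against 56.8°, and the centre is within 1 mm. The gripper is clear, so I'm handing the job in.

```bash
python3 -c "
from h import *
print(finish_job())"
```

```text
the job is handed in; nothing more can be done
None
```

The job is handed in at about 24 s: the canister is seated, and the cap is down flat, twisted to its stop and released with its bar about 1° from the green marks; no verdict came back.

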